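# Load the glue press

## Task

A wooden offcut was left in the lane of the blue glue press: draw it out from under the press and lay it in the grey offcut tray. Then slide the white carrier board (the one with the orange handle), nose first, between the guide rails and under the press until it sits flat and fully home against the end stop, and let go. Leave everything else on the bench where it is.

Things in the scene. Friction and masses are not known exactly. Their poses are not given: they have to be found in the camera images.
- press: Blue bench glue press, bolted to the bench. Origin: on the bench, on the lane's centre line, straight below the front edge of the press head; x points along the lane into the press, z up. The lane's floor is the bench itself. Columns at x 65 to 105, |y| 88 to 122 mm; feet out to |y| 137 mm. A T-bar on a screw above the head at x 85 mm reaches 280 mm high.
- lane_mouth (a point): Mouth of the press lane, on the bench, on the centre line, at x = -70 mm of the press (same axes). Two aluminium guide rails 16 mm high and 105 mm apart run from x = -35 mm of the press to the end stop; from x = -35 out to -70 mm they flare to about 138 mm apart.
- lane_stop (a point): Centre of the face of the steel end stop at the lane's far end, 105 mm along the press's x, 8 mm above the bench; same axes as the press. The stop is 16 mm high.
- head_edge (a point): Middle of the lower front edge of the press head, 140 mm above the bench, over the press's origin; same axes. The blue head reaches 140 mm in x from here, 123 mm to each side, and is 55 mm high. Below it hangs a steel platen, x 30 to 120 mm, |y| up to 55 mm, underside 60 mm above the bench; it does not move.
- carrier_handle (a point): Flat-sided upright orange handle, 30 (x) x 22 (y) mm, 18 to 85 mm above the bench, fixed at the tail of the loose carrier board. This point: the handle's centre line, 60 mm above the bench. x points to the nose, z up. With the carrier home it lies at x = 0, y = 0 of the press, right under the head's front edge, so a tool holding it must lean back, away from the head.
- carrier_nose (a point): Middle of the carrier's nose edge, 105 mm ahead of the handle point, 9 mm above the bench; same axes as the handle. The carrier is a white board 120 long x 100 wide x 18 mm thick with a fixed striped panel on it (top 30 mm above the bench), about 0.4 kg; it slides on the bench. The handle's centre line is 15 mm ahead of its tail edge.
- offcut_center (a point): Centre (half-way up) of a loose brown wooden offcut, 95 long (x) x 30 wide (y) x 44 mm high, about 90 g, lying lengthwise in the press lane, its far end under the platen; x points roughly along the lane into the press.
- tray: Grey open offcut tray, 150 (x) x 180 (y) x 35 mm high, walls and floor 5 mm thick, fixed to the bench. Origin: centre of its underside, z up.
- glue_bottle: Bystander, loose: white glue bottle, 60 mm across, 170 high. Origin at its underside centre.
- wax_tin: Bystander, loose: brass-coloured round tin, 80 mm across, 55 high. Origin at its underside centre.
- sanding_block: Bystander, loose: cork sanding block, 110 x 62 x 26 mm. Origin at its underside centre.
- mallet: Bystander, loose: black-headed mallet lying flat, about 270 mm long. Origin at its underside.
- screwdriver: Bystander, loose: screwdriver with green handle, lying flat, about 200 mm long. Origin at its underside.
- bar_clamp: Bystander, loose: bar clamp lying flat, steel bar 260 mm long, two red jaws 90 mm long. Origin at its underside.
- brush_pot: Bystander, loose: blue pot, 80 mm across, 100 high. Origin at its underside centre.
There are look-alikes about, which are no part of the job. What is shaped like the part that bears offcut_center but green is not meant.

How it is judged:
On the way, in this order (a step that is already met when the one before it is completed fails the run):
1. the offcut lies in the tray, let go (x of offcut_center in the frame of tray between -0.07 and 0.07 m and y of offcut_center in the frame of tray between -0.085 and 0.085 m and z of offcut_center in the frame of tray below 0.056 m and contact force between the fingers and offcut below 0.1 N), for 0.2 s.
2. the carrier's nose is between the rails and under the platen (x of carrier_handle in the frame of press between -0.06 and 0.01 m and y of carrier_handle in the frame of press between -0.008 and 0.008 m), for 0.1 s.
At the end, for the whole second after the job is handed in: The offcut's centre is inside the tray and less than 56 mm above the tray's underside; the carrier is at rest, flat on the bench in the lane, its nose within 7 mm of the end stop, within 6 mm of the lane's centre line and within 0.07 rad of its direction (x of offcut_center in the frame of tray between -0.07 and 0.07 m and y of offcut_center in the frame of tray between -0.085 and 0.085 m and z of offcut_center in the frame of tray below 0.056 m and x of carrier_handle in the frame of press between -0.007 and 0.004 m and y of carrier_handle in the frame of press between -0.006 and 0.006 m and z of carrier_handle in the frame of press between 0.055 and 0.066 m and angle between the x axis of carrier_handle and the x axis of press, either way round below 0.07 rad and linear speed of carrier below 0.01 m/s); the robot touches nothing.
It fails at once if a bystander is moved by more than 40 mm (distance of any of glue_bottle, wax_tin, sanding_block, mallet, screwdriver, bar_clamp, brush_pot from where it was at the start of the episode above 0.04 m).
It also fails if it takes over 64 s, if anything falls off the work surface, if the arm or the gripper's body presses on something with over 40 N, if the wrist force passes 120 N, or if a joint passes its speed limit or range.

## Robot

A 6-joint arm with a two-finger parallel gripper is mounted at the origin on the work surface. World frame = base frame: x ahead of the robot, y to its left, z up, the work surface at z = 0. Lengths are in m, angles in rad, forces in N, time in s.
With the tool pointing down it reaches from about 0.3 to 0.75 m from the base axis. Payload 8.5 kg.
Tool frame: the origin (TCP) lies between the finger pads; the fingertips stand 17 mm ahead of it and the grasp point (between the pads) lies 2 mm behind it; z points along the fingers, y is the direction in which the jaws open and shut (so a half turn about z gives the same grasp; the last joint's range is limited). The gripper opens to 88 mm and grips with 3 to 60 N. Pads are 18 mm wide; open, the fingers measure 123 mm over their backs; the gripper's body (75 mm by 187 mm) begins 45 mm behind the grasp point.
Start: joints at [-1.561, 0.381, 1.297, -0, 1.464, -0.215], TCP at [0.123, -0.536, 0.256] pointing down, gripper open.
Joint ranges: [-3.11, 3.11], [-0.89, 2.33], [0.22, 2.48], [-1.42, 4.56], [0.17, 2.85], [-2.88, 2.88]. Speed limits (rad/s): [2.39, 2.39, 3.14, 3.14, 3.14, 3.14].

## Interface

Orientations are given as a unit quaternion [x, y, z, w].
In Python, from station import bot gives the robot as it stands.
- The arm moves only by the tool send_rows, never from a script. Its argument "rows" is one flat list of numbers, 7 for each row, row after row: the shift along the world's x, y, z in m, then the turn, a rotation vector about the world's x, y, z in rad, then the closure, from -1 (fully open) to 1 (shut). A call has 1 to 20 rows; each row is the pose to reach, as a shift and turn from the pose commanded when the call began; what a row does not reach only later rows make up. A row lasts 1/10 s, in which the tool goes at most 50 mm and 8.59 degrees, less where a joint would pass 70% of its speed; a pose out of reach is approached as far as the arm can. A call with a gripper value outside its range is refused whole. The fingers move at their own pace and stop on an object; the grip force is fixed at half the most. Time passes only in rows, so rows that repeat a pose let the fingers close. It gives the time, the measured TCP pose, the force and the opening at its end, in the units of the state.
- bot.get_obs(): the state, without advancing time (a new reading comes with each control period).
- bot.read_camera(name): name is "scene" or "top"; returns the picture (480x640x3 uint8, blue, green, red); there is no depth.
- bot.camera_info(name): a dict with "camera_matrix" (3x3 intrinsics, pixels), "k1" (the pictures are not rectified: a ray, as slopes to the right and down, at radius r is drawn at 1 + k1 r^2 times it, then the intrinsics apply), "origin" and "attitude" of the camera in the world. Camera axes: x right, y up, looking along -z (the intrinsics and any distortion apply to the point x, -y, -z); pixel columns grow to the right and rows downward; lengths in m; the calibration is good to about 2 mm. A picture is of the moment at which its call begins. camera_info takes no time and is no camera call.
- bot.job_done(): hands the job in, once; it reports no verdict.
Trained networks look in the newest picture that a camera, given by its name, has taken for a name from the list of things; names that differ only in an ending like _2 or _b are one class to them, and where a whole thing is asked for, a point or a joint stands for the part that bears it (a point fixed in the world has none). Each returns a list of dicts, best first, with "score" (0 to 1); they miss things now and then, are a little off and sometimes report something else, mostly with a low value. They report only what shows in the picture. A call takes as long as a camera call. They do not tell look-alikes from the thing itself.
- bot.recognise(camera, label): "box" ([centre column, centre row, width, height] in pixels, round what is visible of it).
- bot.masks_of(camera, label): "pixels" (480x640 bool, what is visible of it) and "box" ([centre column, centre row, width, height] in pixels, round what is visible of it).
- bot.spot_point(camera, label): "uv" ([column, row] in pixels: a listed point, or the origin of a listed thing).
The state is a dict: "time": time; "q": joint angles; "qvel": joint speeds; "joint_efforts": joint torques, N m; "tcp_pos": TCP position; "orientation": TCP orientation; "ft_force": force on the tool from outside, world axes, zero at the start; "wrist_torque": the same for the moment, N m; "finger_gap": finger opening in m.
Only numpy, scipy, OpenCV 4.12 (cv2) and the standard library are available. Lean on these libraries where they do the work, as an engineer would, in place of code of your own. Each camera call takes 0.05 s, during which the arm holds its last target.

## Working session

There is one attempt and no reset: what is moved stays moved. The work goes in short steps, Python scripts to look and compute and a tool call to move; the robot and the scene stay as the last step left them, time stands still between calls to the robot, and variables do not carry over. Pictures are saved under pics/ and viewed, and the job is handed in when it is done.

Besides the shell and the picture viewer there is one more tool, called after "Emit:" by a JSON object that holds its "api" and its "payload". send_rows: Moves the arm, as the interface text tells. Its arguments: {"type":"object","properties":{"rows":{"type":"array","items":{"type":"number"}}},"required":["rows"]}

```bash
ls; mkdir -p pics
python3 - <<'E'
from station import bot
import cv2
for n in("scene","top"):
    cv2.imwrite(f"pics/{n}0.png",bot.read_camera(n)); print(n,bot.camera_info(n))
print(bot.get_obs())
for l in ["press","lane_mouth","lane_stop","head_edge","carrier_handle","carrier_nose","offcut_center","tray"]:
    for n in("scene","top"):
        print(l,n,[(r["score"],[round(float(x),1) for x in r["uv"]]) for r in bot.spot_point(n,l)][:3])
E
```

```text
pics
scene {'camera_matrix': array([[565.17669604,   0.        , 317.54610988],
       [  0.        , 565.17669604, 238.72769716],
       [  0.        ,   0.        ,   1.        ]]), 'k1': -0.014819211327515588, 'origin': array([ 1.45820849, -0.64391652,  1.18748723]), 'attitude': array([0.35380553, 0.17399428, 0.42427714, 0.81519111])}
top {'camera_matrix': array([[568.68236409,   0.        , 314.61356224],
       [  0.        , 568.68236409, 240.48114388],
       [  0.        ,   0.        ,   1.        ]]), 'k1': -0.003753891189287137, 'origin': array([0.36273342, 0.04049369, 1.72823038]), 'attitude': array([ 0.03386574, -0.03898268, -0.7019198 ,  0.71038163])}
{'time': 0.1, 'q': array([-1.56130619e+00,  3.81115823e-01,  1.29813859e+00, -2.54492043e-05,
        1.46360875e+00, -2.15314858e-01]), 'qvel': array([ 0.00023887, -0.00240158, -0.00393644, -0.00017176, -0.00146689,
       -0.00277506]), 'joint_efforts': array([ 3.22138389e-03, -4.38649070e+01, -2.24908447e+01,  7.14521133e-02,
        3.42089985e-02, -7.61330966e-05]), 'tcp_pos': array([ 0.12258561, -0.53593196,  0.25522
[... 376 characters left out ...]
ne_mouth top [(0.27, [397.3, 287.0])]
lane_stop scene [(0.84, [374.0, 223.0])]
lane_stop top []
head_edge scene [(0.66, [352.3, 204.3]), (0.22, [267.1, 301.8])]
head_edge top [(0.72, [264.4, 241.5])]
carrier_handle scene [(0.65, [235.4, 313.7])]
carrier_handle top [(0.82, [417.3, 216.3]), (0.41, [263.4, 240.7])]
carrier_nose scene [(0.67, [267.0, 303.3])]
carrier_nose top [(0.79, [379.1, 225.1]), (0.64, [268.5, 244.5]), (0.28, [192.2, 292.4])]
offcut_center scene [(0.93, [260.5, 233.1]), (0.89, [413.3, 270.4]), (0.79, [321.6, 184.7])]
offcut_center top [(0.97, [249.8, 174.5]), (0.9, [338.3, 306.5]), (0.75, [237.0, 328.3])]
tray scene [(0.74, [217.5, 274.0])]
tray top [(0.77, [399.7, 288.5])]
```

View pics/scene0.png

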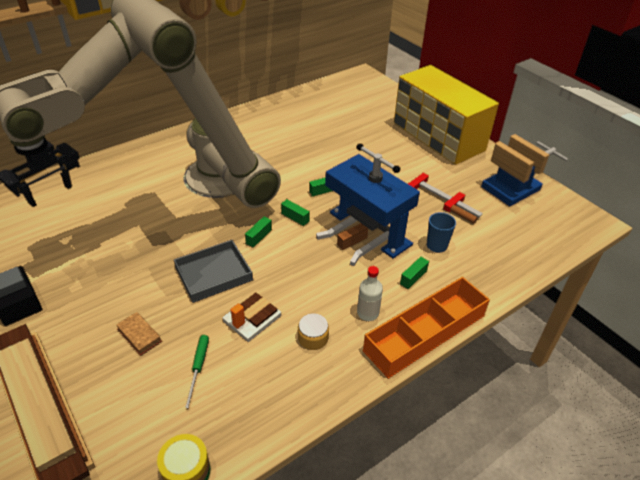

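View pics/top0.png

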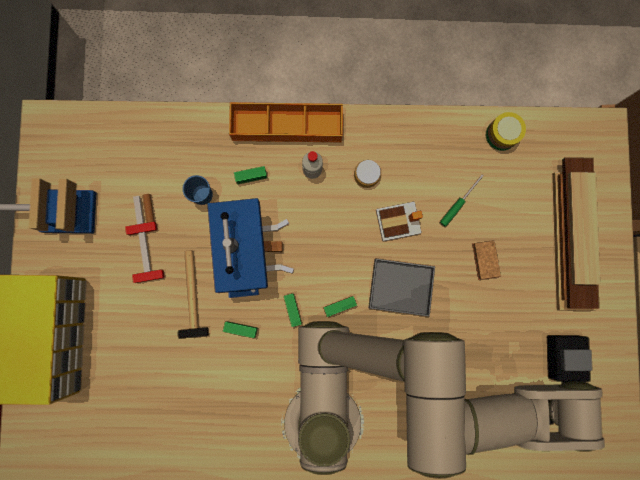

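The brown offcut sticks out of the press at top (276,246) and scene (350,236). The green look-alikes in the top view are at (250,175), (292,310), (340,306), (240,329). The carrier is at top (400,221) with its handle at (417,215). The tray is at (402,288).

```bash
cat > h.py <<'E'
import numpy as np, cv2
from scipy.spatial.transform import Rotation as R
from station import bot
I={n:bot.camera_info(n) for n in("scene","top")}
def ray(n,uv):
    c=I[n];K=c["camera_matrix"];p=np.array([(uv[0]-K[0,2])/K[0,0],(uv[1]-K[1,2])/K[1,1]])
    s=p.copy()
    for _ in range(10): s=p/(1+c["k1"]*(s@s))
    return c["origin"],R.from_quat(c["attitude"]).apply([s[0],-s[1],-1])
def pz(n,uv,z):
    o,d=ray(n,uv);return o+d*(z-o[2])/d[2]
def proj(n,P):
    c=I[n];K=c["camera_matrix"];q=R.from_quat(c["attitude"]).inv().apply(np.asarray(P,float)-c["origin"])
    q=np.atleast_2d(q);s=np.c_[q[:,0]/-q[:,2],-q[:,1]/-q[:,2]];s=s*(1+c["k1"]*(s**2).sum(1,keepdims=True))
    return s*[K[0,0],K[1,1]]+[K[0,2],K[1,2]]
def crop(n,src,box,f,out,draw=[]):
    im=cv2.imread(src);x0,y0,x1,y1=box
    c=cv2.resize(im[y0:y1,x0:x1],None,fx=f,fy=f,interpolation=cv2.INTER_CUBIC)
    for pts,col in draw:
        p=proj(n,pts); q=((p-[x0,y0]+.5)*f*8).astype(int)
        cv2.polylines(c,[q.reshape(-1,1,2)],False,col,1,cv2.LINE_AA,3)
    cv2.imwrite(out,c)
E
python3 - <<'E'
from h import *
crop("top","pics/top0.png",(190,160,350,280),5,"pics/t1.png")
crop("scene","pics/scene0.png",(290,140,450,260),5,"pics/s1.png")
crop("top","pics/top0.png",(350,190,470,330),4,"pics/t2.png")
crop("scene","pics/scene0.png",(170,230,330,350),5,"pics/s2.png")
E
```

```text
(no output)
```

View pics/t1.png

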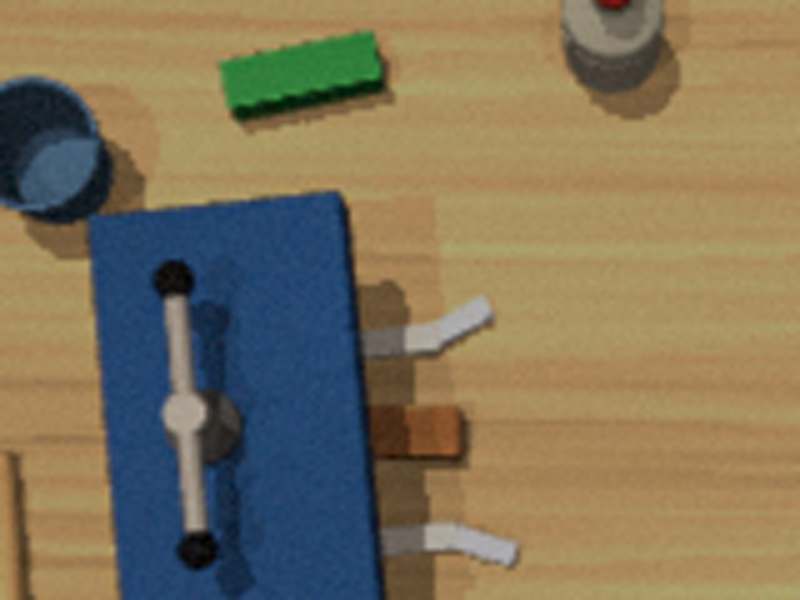

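View pics/s1.png

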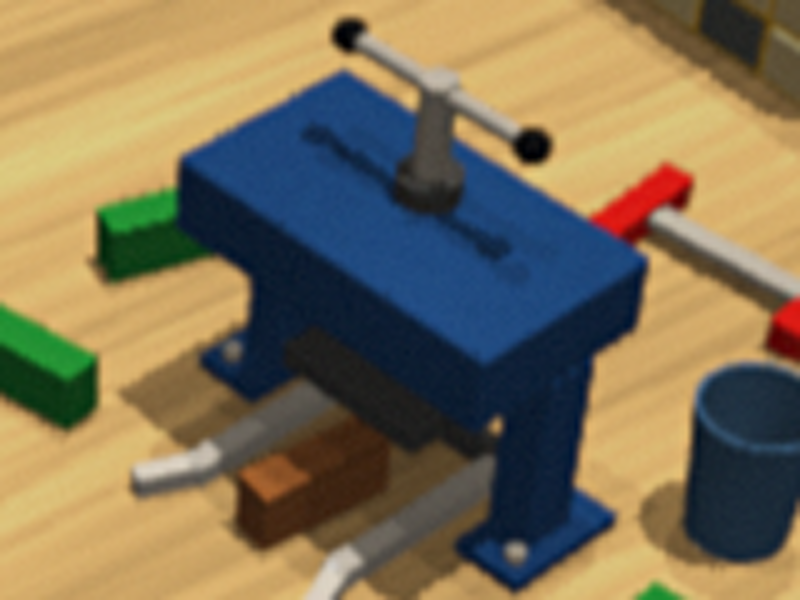

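View pics/t2.png

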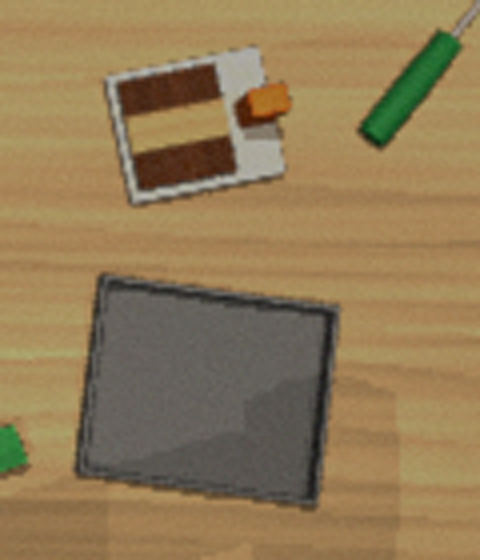

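View pics/s2.png

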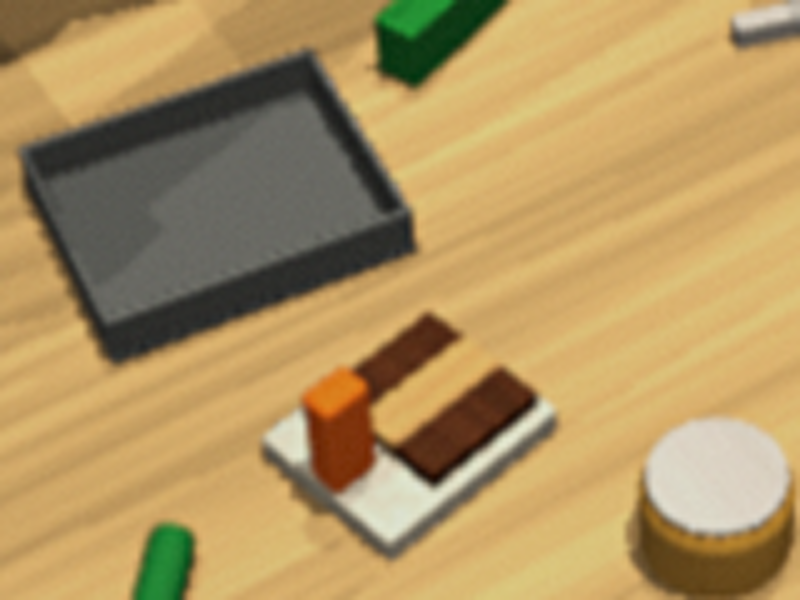

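```bash
cat > fit.py <<'E'
from h import *
from scipy.optimize import least_squares
def fit(obs,x0):
    # obs: (cam,local pt,uv)
    def T(p,l): 
        c,s=np.cos(p[2]),np.sin(p[2]); l=np.atleast_2d(l).astype(float)
        return np.c_[p[0]+c*l[:,0]-s*l[:,1],p[1]+s*l[:,0]+c*l[:,1],l[:,2]]
    f=lambda p:np.concatenate([(proj(n,T(p,l))-u).ravel() for n,l,u in obs])
    r=least_squares(f,x0,loss="soft_l1"); return r.x,T,f(r.x).reshape(-1,2)
E
python3 - <<'E'
from fit import *
t=lambda x,y,o=(190,160),f=5:(x/f+o[0]-.4,y/f+o[1]-.4)
s=lambda x,y,o=(290,140),f=5:(x/f+o[0]-.4,y/f+o[1]-.4)
obs=[("top",(0,-.123,.195),t(343,192)),("top",(.14,-.123,.195),t(90,217)),
("scene",(0,.123,.195),s(180,158)),("scene",(0,-.123,.195),s(485,362)),("scene",(.14,-.123,.195),s(645,262)),("scene",(.14,.123,.195),s(343,70))]
print(pz("top",(264,245),.195),pz("top",(417,215),.085),pz("top",(402,288),.035))
p,T,r=fit(obs,[.36,.16,1.5]);print("press",p,r.round(1).tolist())
G=(0,255,0);M=(255,0,255)
D=[(T(p,[(0,-.123,.195),(.14,-.123,.195),(.14,.123,.195),(0,.123,.195),(0,-.123,.195)]),G)]
for sg in(1,-1):
    D.append((T(p,[(.1,sg*.0525,.016),(-.035,sg*.0525,.016),(-.07,sg*.069,.016)]),G))
# offcut
ob=[("top",(-.0475,-.015,.044),t(462,407)),("top",(-.0475,.015,.044),t(460,457)),("scene",(-.0475,.015,.044),s(236,475)),("scene",(-.0475,-.015,.044),s(266,500)),("scene",(-.0475,-.015,0),s(264,548))]
q,T2,r=fit(ob,[p[0],p[1]+.02,p[2]]);print("offcut",q,r.round(1).tolist())
a=np.array([(-.0475,-.015),(.0475,-.015),(.0475,.015),(-.0475,.015),(-.0475,-.015)])
for z in(0,.044): D.append((T2(q,np.c_[a,np.full(5,z)]),M))
crop("top","pics/top0.png",(190,180,350,300),5,"pics/t3.png",D)
crop("scene","pics/scene0.png",(290,140,450,260),5,"pics/s3.png",D)
# tray: x local; corners top view crop 4 (350,190)
t2=lambda x,y:(x/4+350-.4,y/4+190-.4)
s2=lambda x,y:(x/5+170-.4,y/5+230-.4)
# which axis: 180 long is along image horizontal (world y) 
c=[(.075,.09,.035),(.075,-.09,.035),(-.075,-.09,.035),(-.075,.09,.035)]
ob=[("top",c[0],t2(102,274)),("top",c[1],t2(338,305)),("top",c[2],t2(316,507)),("top",c[3],t2(76,474))]
ob+=[("scene",c[0],s2(412,212)),("scene",c[1],s2(110,322)),("scene",c[2],s2(22,150)),("scene",c[3],s2(307,50))]
k,T3,r=fit(ob,[.25,-.2,0]);print("tray",k,r.round(1).tolist())
D=[(T3(k,c+c[:1]),G)]
# carrier: x to nose. nose at image left (world +y)
n=[(.105,.05,.018),(.105,-.05,.018),(-.015,-.05,.018),(-.015,.05,.018)]
ob=[("top",n[0],t2(132,205)),("top",n[1],t2(107,77)),("top",n[2],t2(261,47)),("top",n[3],t2(285,175)),
("scene",n[1],s2(556,410)),("scene",n[2],s2(391,546)),("scene",n[3],s2(264,440)),
("scene",(-.015,.011,.085),s2(306,397)),("scene",(-.015,-.011,.085),s2(328,417)),("scene",(.015,-.011,.085),s2(370,387)),("top",(-.015,-.011,.085),t2(288,84))]
k,T4,r=fit(ob,[.43,-.2,1.6]);print("carrier",k,r.round(1).tolist())
D.append((T4(k,n+n[:1]),M))
h=[(.015,.011,.085),(.015,-.011,.085),(-.015,-.011,.085),(-.015,.011,.085)]
D.append((T4(k,h+h[:1]),M))
crop("top","pics/top0.png",(350,190,470,330),4,"pics/t4.png",D)
crop("scene","pics/scene0.png",(170,230,330,350),5,"pics/s4.png",D)
im=lambda a:cv2.resize(cv2.imread("pics/"+a),(400,300) if a!="t4.png" else (400,467))
A=np.vstack([np.hstack([im("t3.png"),im("s3.png")]),])
cv2.imwrite("pics/m1.png",A)
E
```

```text
[0.50739874 0.16714254 0.195     ] [ 0.61135742 -0.26883205  0.085     ] [ 0.39920993 -0.23207666  0.035     ]
press [0.51554249 0.17111462 1.68499824] [[0.2, -0.6], [-0.4, -0.5], [-1.5, -0.5], [-0.7, 0.5], [1.3, -0.9], [-0.1, -0.9]]
offcut [0.51831713 0.17465875 1.59398096] [[-0.4, -0.1], [0.1, -0.0], [-0.2, -0.7], [0.1, 0.0], [-0.2, 1.1]]
tray [ 0.40265444 -0.231613   -0.11875659] [[-0.3, -0.2], [0.5, -0.1], [0.5, -0.3], [0.2, -0.0], [0.9, -0.5], [-0.5, 0.4], [-0.8, -0.8], [1.3, -1.0]]
carrier [ 0.61288301 -0.26932652  1.77963087] [[0.1, -0.3], [-0.5, -0.4], [-0.5, -0.5], [0.5, -0.5], [0.4, -0.2], [-0.4, -0.4], [-0.8, -0.7], [-1.7, -0.5], [-0.3, 0.3], [0.4, -0.5], [-0.2, -0.8]]
```

View pics/t3.png

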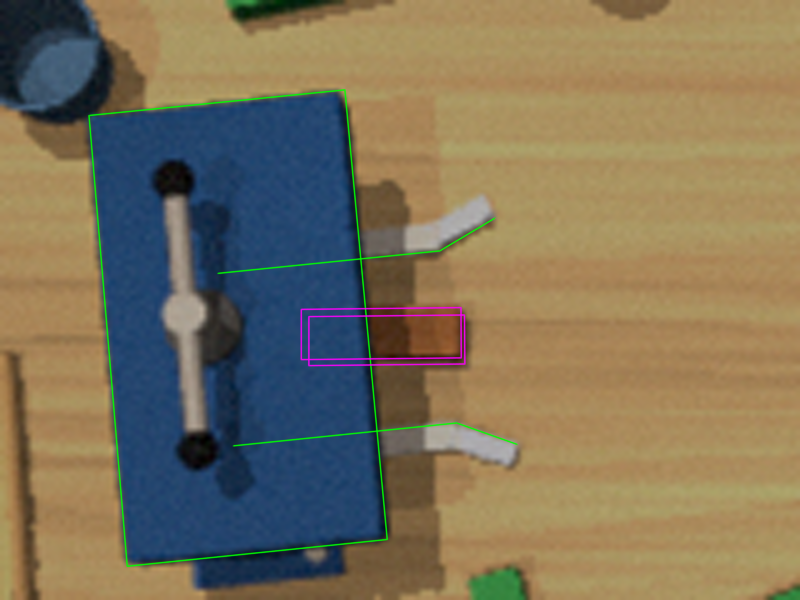

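View pics/s3.png

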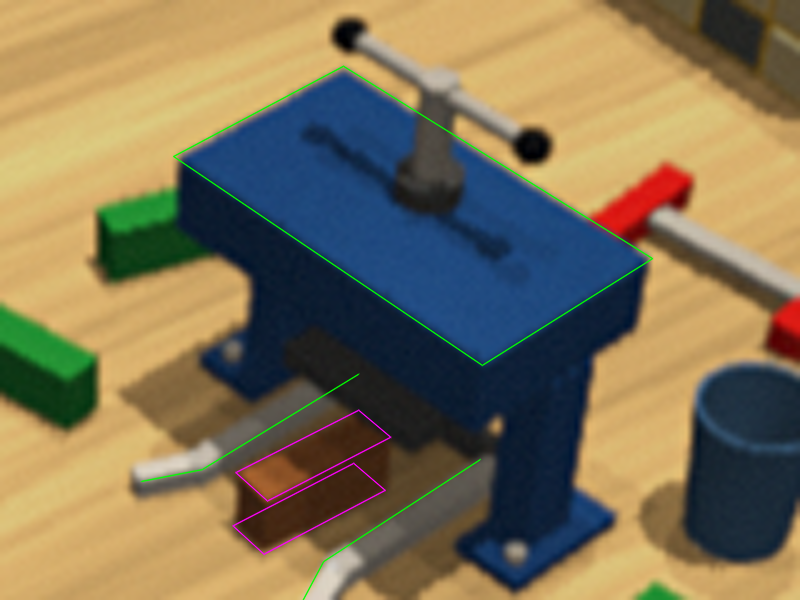

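View pics/t4.png

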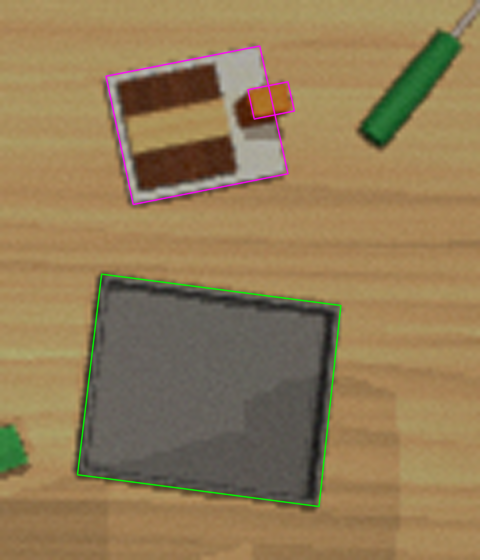

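View pics/s4.png

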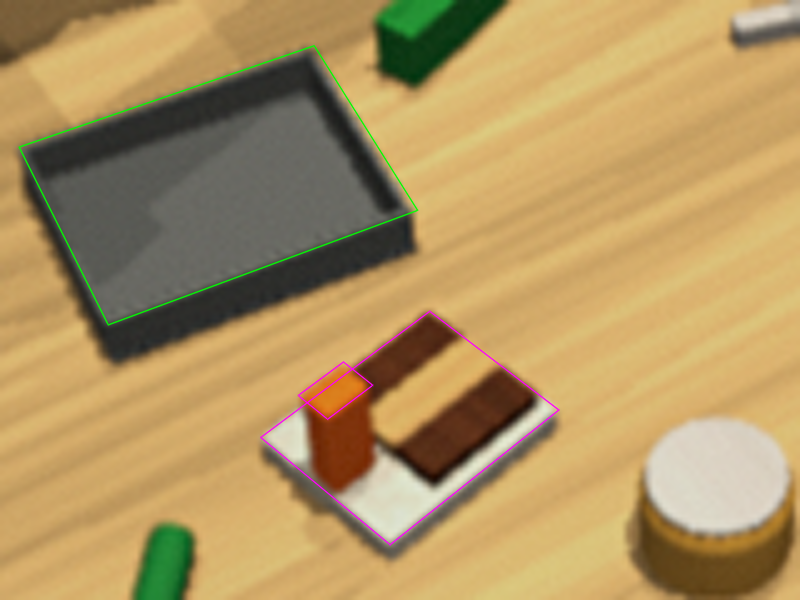

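The overlays agree to about 2 mm:
- Press at (0.5155, 0.171), yaw 1.685.
- Offcut centre at (0.518, 0.175), yaw 1.594. Its front end sticks out about 43 mm.
- Tray at (0.403, -0.232).
- Carrier handle at (0.613, -0.269), yaw 1.78.

The brown block in the lane is the only brown one; the green ones are look-alikes.

```bash
cat > tgt.py <<'E'
from h import *
def pose(yaw,tilt):
    px=np.array([np.cos(yaw),np.sin(yaw),0]); z=np.sin(tilt)*px-np.cos(tilt)*np.array([0,0,1])
    y=np.array([np.sin(yaw),-np.cos(yaw),0]); return R.from_matrix(np.c_[np.cross(y,z),y,z])
def go(g,yaw,tilt,back=0.):
    o=bot.get_obs(); Rt=pose(yaw,tilt); z=Rt.as_matrix()[:,2]
    t=np.array(g)+z*(.002-back)
    d=t-o["tcp_pos"]; rv=(Rt*R.from_quat(o["orientation"]).inv()).as_rotvec()
    print("from",o["tcp_pos"].round(4),"to",t.round(4),"shift",d.round(4),"rv",rv.round(4),"rows",np.linalg.norm(d)/.05,np.degrees(np.linalg.norm(rv))/8.59,"q",o["q"].round(2),"gap",o["finger_gap"])
E
python3 - <<'E'
from tgt import *
go((.519,.142,.03),1.60,np.radians(35),.17)
E
```

```text
from [ 0.1226 -0.5361  0.2558] to [0.5218 0.0457 0.1676] shift [ 0.3992  0.5818 -0.0881] rv [ 0.5223 -0.404   1.3293] rows 14.221701294257757 9.90042884481772 q [-1.56  0.38  1.3   0.    1.46 -0.22] gap 0.08845117595013272
```

Emit:
{"api": "send_rows", "payload": {"rows": [0.2, 0.29, 0.05, 0.26, -0.2, 0.66, -1, 0.2, 0.29, 0.05, 0.26, -0.2, 0.66, -1, 0.2, 0.29, 0.05, 0.26, -0.2, 0.66, -1, 0.2, 0.29, 0.05, 0.26, -0.2, 0.66, -1, 0.2, 0.29, 0.05, 0.26, -0.2, 0.66, -1, 0.2, 0.29, 0.05, 0.26, -0.2, 0.66, -0.25, 0.2, 0.29, 0.05, 0.26, -0.2, 0.66, -0.25, 0.4, 0.58, 0.03, 0.522, -0.404, 1.329, -0.25, 0.4, 0.58, 0.03, 0.522, -0.404, 1.329, -0.25, 0.4, 0.58, 0.03, 0.522, -0.404, 1.329, -0.25, 0.4, 0.58, 0.03, 0.522, -0.404, 1.329, -0.25, 0.4, 0.58, 0.03, 0.522, -0.404, 1.329, -0.25, 0.4, 0.58, 0.03, 0.522, -0.404, 1.329, -0.25, 0.4, 0.58, 0.03, 0.522, -0.404, 1.329, -0.25, 0.4, 0.58, 0.03, 0.522, -0.404, 1.329, -0.25, 0.4, 0.58, 0.03, 0.522, -0.404, 1.329, -0.25]}}

```text
time: 2.5
tcp_pos: [0.5227, 0.0449, 0.2855]
orientation: [0.664, 0.685, 0.209, -0.216]
ft_force: [1.0, -0.5, -0.3]
finger_gap: 0.055
```

Run:
```python
from tgt import *
go((.519,.142,.03),1.60,np.radians(35),.17)
go((.519,.142,.03),1.60,np.radians(35),.06)
go((.519,.142,.03),1.60,np.radians(35))
for n in("scene","top"): cv2.imwrite(f"pics/{n}1.png",bot.read_camera(n))
```

```text
from [0.5227 0.0449 0.2855] to [0.5218 0.0457 0.1676] shift [-0.0008  0.0008 -0.1179] rv [ 0.0003 -0.0004 -0.0023] rows 2.3572048637371674 0.015976720748163194 q [-0.39  0.36  1.36  0.55  1.68 -0.43] gap 0.0550129845617567
from [0.5227 0.0449 0.2855] to [0.52   0.1087 0.0775] shift [-0.0027  0.0638 -0.208 ] rv [ 0.0003 -0.0004 -0.0023] rows 4.351057582620915 0.015976720748163194 q [-0.39  0.36  1.36  0.55  1.68 -0.43] gap 0.0550129845617567
from [0.5227 0.0449 0.2855] to [0.519  0.1431 0.0284] shift [-0.0037  0.0982 -0.2571] rv [ 0.0003 -0.0004 -0.0023] rows 5.50520783907923 0.015976720748163194 q [-0.39  0.36  1.36  0.55  1.68 -0.43] gap 0.0550129845617567
```

View pics/scene1.png

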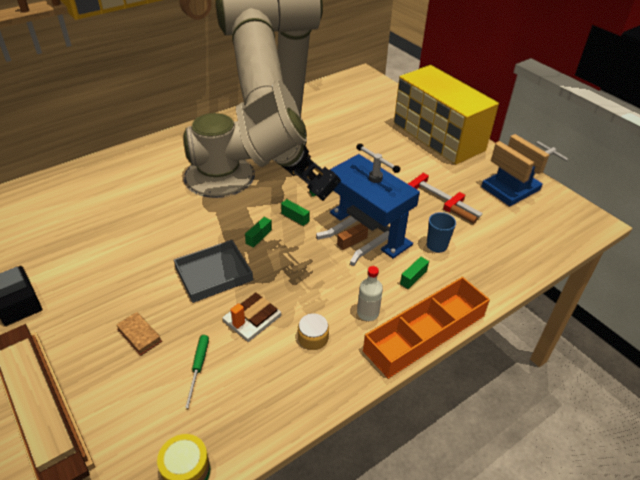

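The gripper hangs open before the press at (322,182), clear of everything. Now I'll go down along the tool axis and grip the offcut's end.

Emit:
{"api": "send_rows", "payload": {"rows": [-0.001, 0.001, -0.05, 0, 0, 0, -0.25, -0.001, 0.001, -0.1, 0, 0, 0, -0.25, -0.001, 0.001, -0.118, 0, 0, 0, -0.25, -0.002, 0.022, -0.148, 0, 0, 0, -0.25, -0.002, 0.043, -0.178, 0, 0, 0, -0.25, -0.003, 0.064, -0.208, 0, 0, 0, -0.25, -0.003, 0.076, -0.224, 0, 0, 0, -0.25, -0.003, 0.088, -0.242, 0, 0, 0, -0.25, -0.004, 0.098, -0.257, 0, 0, 0, -0.25, -0.004, 0.098, -0.257, 0, 0, 0, -0.25, -0.004, 0.098, -0.257, 0, 0, 0, -0.25]}}

```text
time: 3.7
tcp_pos: [0.5189, 0.1406, 0.0293]
orientation: [0.665, 0.684, 0.21, -0.215]
ft_force: [-0.8, 0.0, -0.4]
finger_gap: 0.055
```

Run:
```python
from tgt import *
print(bot.get_obs())
for n in("scene","top"): cv2.imwrite(f"pics/{n}2.png",bot.read_camera(n))
crop("scene","pics/scene2.png",(290,140,450,260),5,"pics/s5.png")
```

```text
{'time': 3.7, 'q': array([-0.21339774,  0.6881357 ,  1.69027518,  0.69719047,  1.04964715,
       -0.68624947]), 'qvel': array([-0.00241759, -0.01523065, -0.00978881,  0.00135614,  0.00074337,
        0.00034944]), 'joint_efforts': array([ 5.76214492e-01, -4.61125088e+01, -1.03054833e+01,  1.08026505e+00,
        9.99567993e-01, -1.61094085e-02]), 'tcp_pos': array([0.51892937, 0.1405715 , 0.02930223]), 'orientation': array([ 0.66506475,  0.6836451 ,  0.2097436 , -0.21523445]), 'ft_force': array([-0.78920892,  0.02467247, -0.41440921]), 'wrist_torque': array([-0.27959293, -0.06507439, -0.01594618]), 'finger_gap': 0.05498853032852643}
```

View pics/s5.png

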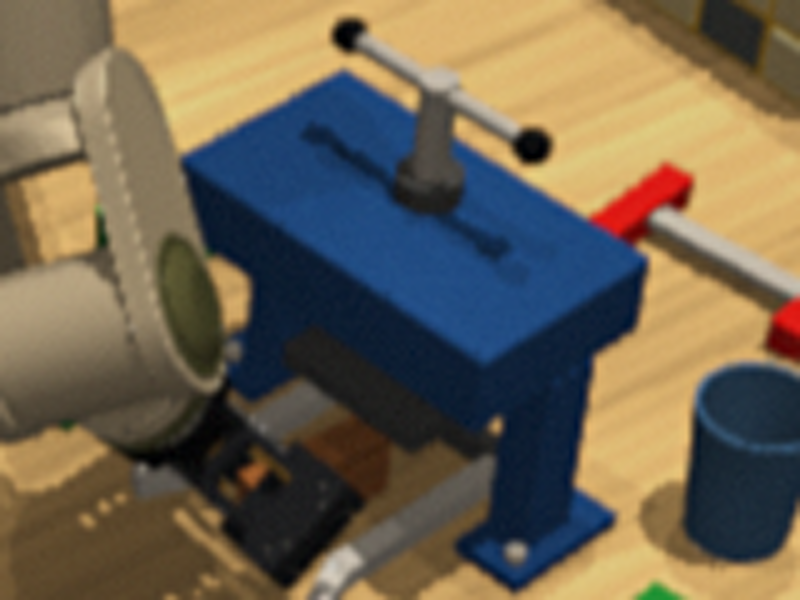

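The fingers straddle the offcut's end at crop (260,470). Closing.

Emit:
{"api": "send_rows", "payload": {"rows": [0, 0, 0, 0, 0, 0, 1, 0, 0, 0, 0, 0, 0, 1, 0, 0, 0, 0, 0, 0, 1, 0, 0, 0, 0, 0, 0, 1, 0, 0, 0, 0, 0, 0, 1]}}

```text
time: 4.3
tcp_pos: [0.5188, 0.1417, 0.029]
orientation: [0.665, 0.684, 0.21, -0.215]
ft_force: [-0.7, -2.1, 4.0]
finger_gap: 0.0299
```

Emit:
{"api": "send_rows", "payload": {"rows": [0.001, -0.01, 0.001, 0, 0, 0, 1, 0.003, -0.025, 0.002, 0, 0, 0, 1, 0.005, -0.045, 0.002, 0, 0, 0, 1, 0.007, -0.065, 0.002, 0, 0, 0, 1, 0.009, -0.085, 0.002, 0, 0, 0, 1, 0.011, -0.105, 0.002, 0, 0, 0, 1, 0.014, -0.12, 0.002, 0, 0, 0, 1, 0.015, -0.13, 0.003, 0, 0, 0, 1, 0.015, -0.135, 0.02, 0, 0, 0, 1, 0.015, -0.14, 0.05, 0, 0, 0, 1, 0.015, -0.14, 0.08, 0, 0, 0, 1, 0.015, -0.14, 0.08, 0, 0, 0, 1]}}

```text
time: 5.5
tcp_pos: [0.5347, 0.0012, 0.1117]
orientation: [0.664, 0.685, 0.21, -0.213]
ft_force: [0.5, 0.6, -1.4]
finger_gap: 0.0296
```

Run:
```python
from tgt import *
for n in("scene","top"): cv2.imwrite(f"pics/{n}3.png",bot.read_camera(n))
crop("scene","pics/scene3.png",(230,140,410,275),4,"pics/s6.png")
# target over tray: block yaw: tray y axis
yaw=-.119+np.pi/2
go((.403,-.27,.11),yaw,np.radians(20))
```

```text
from [0.5334 0.0018 0.1087] to [ 0.4031 -0.2693  0.1081] shift [-0.1304 -0.2711 -0.0005] rv [-0.261   0.0121 -0.1473] rows 6.016675255599657 2.000825670970624 q [-0.45  0.59  1.55  0.55  1.35 -0.7 ] gap 0.029728319704077317
```

View pics/s6.png

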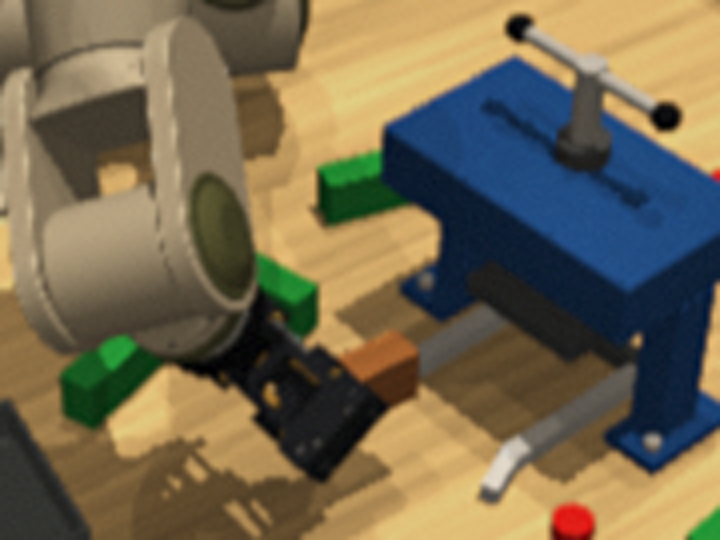

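View pics/top3.png

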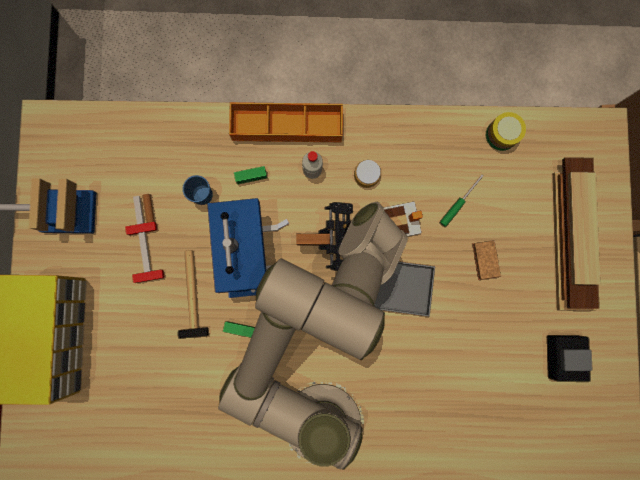

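The offcut is held level, out of the lane, at crop (385,370). I'll carry it over the tray with the same tilt.

Run:
```python
from tgt import *
go((.399,-.264,.040),np.pi/2-.119,np.radians(35))
```

```text
from [0.5334 0.0018 0.1087] to [ 0.3991 -0.2629  0.0384] shift [-0.1343 -0.2647 -0.0703] rv [ 0.0007  0.0003 -0.1481] rows 6.099994764477286 0.9876503072665078 q [-0.45  0.59  1.55  0.55  1.35 -0.7 ] gap 0.029728319704077317
```

Emit:
{"api": "send_rows", "payload": {"rows": [0, 0, 0.05, 0, 0, 0, 1, -0.02, -0.03, 0.08, 0, 0, -0.03, 1, -0.04, -0.07, 0.1, 0, 0, -0.06, 1, -0.06, -0.11, 0.1, 0, 0, -0.09, 1, -0.08, -0.15, 0.1, 0, 0, -0.12, 1, -0.1, -0.19, 0.1, 0, 0, -0.148, 1, -0.12, -0.23, 0.1, 0, 0, -0.148, 1, -0.134, -0.26, 0.1, 0, 0, -0.148, 1, -0.134, -0.265, 0.07, 0, 0, -0.148, 1, -0.134, -0.265, 0.03, 0, 0, -0.148, 1, -0.134, -0.265, -0.01, 0, 0, -0.148, 1, -0.134, -0.265, -0.02, 0, 0, -0.148, 1, -0.134, -0.265, -0.02, 0, 0, -0.148, 1]}}

```text
time: 6.9
tcp_pos: [0.3993, -0.2626, 0.0876]
orientation: [0.713, 0.632, 0.225, -0.202]
ft_force: [0.1, -0.7, -0.7]
finger_gap: 0.0301
```

Run:
```python
from tgt import *
for n in("scene","top"): cv2.imwrite(f"pics/{n}4.png",bot.read_camera(n))
crop("scene","pics/scene4.png",(150,180,310,300),5,"pics/s7.png")
go((.399,-.264,.036),np.pi/2-.119,np.radians(35))
```

```text
from [ 0.4    -0.2634  0.0897] to [ 0.3991 -0.2629  0.0344] shift [-0.0008  0.0006 -0.0553] rv [ 0.001   0.0008 -0.    ] rows 1.1061575835704334 0.008540269372935458 q [-1.02  0.62  1.57  0.37  1.46 -1.03] gap 0.029976936468451922
```

View pics/s7.png

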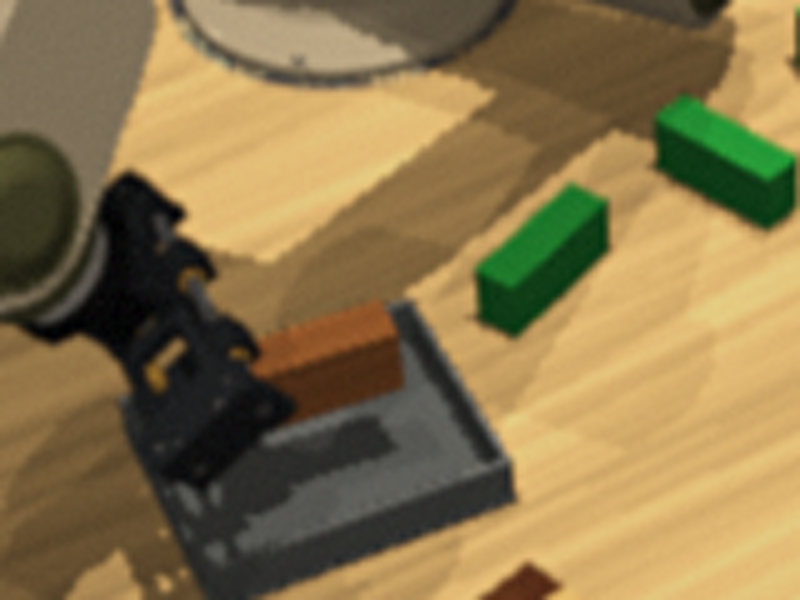

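View pics/top4.png

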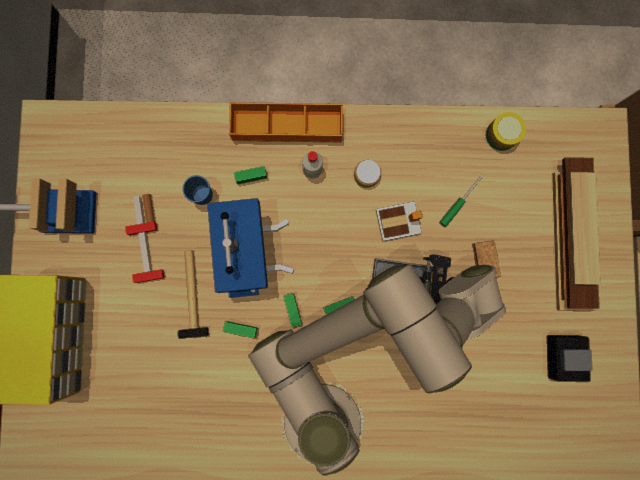

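Emit:
{"api": "send_rows", "payload": {"rows": [0, 0, -0.02, 0, 0, 0, 1, 0, 0, -0.037, 0, 0, 0, 1, 0, 0, -0.048, 0, 0, 0, 1, 0, 0, -0.054, 0, 0, 0, 1, 0, 0, -0.054, 0, 0, 0, 1, 0, 0, -0.054, 0, 0, 0, 1]}}

```text
time: 7.6
tcp_pos: [0.3998, -0.2634, 0.0354]
orientation: [0.713, 0.633, 0.225, -0.199]
ft_force: [0.2, -0.2, -0.6]
finger_gap: 0.0297
```

Emit:
{"api": "send_rows", "payload": {"rows": [0, 0, 0, 0, 0, 0, 0.1, 0, 0, 0, 0, 0, 0, 0.1, 0, 0, 0, 0, 0, 0, 0.1, 0, 0, 0, 0, 0, 0, 0.1, 0, -0.012, 0.018, 0, 0, 0, 0.1, 0, -0.026, 0.038, 0, 0, 0, 0.1, 0, -0.053, 0.075, 0, 0, 0, -0.25, 0, -0.08, 0.115, 0, 0, 0, -0.25, 0, -0.08, 0.14, 0, 0, 0, -0.25]}}

```text
time: 8.5
tcp_pos: [0.3996, -0.346, 0.1771]
orientation: [0.714, 0.633, 0.224, -0.197]
ft_force: [0.3, -0.2, -0.4]
finger_gap: 0.0552
```

Run:
```python
from tgt import *
for n in("scene","top"): cv2.imwrite(f"pics/{n}5.png",bot.read_camera(n))
crop("scene","pics/scene5.png",(150,200,310,320),5,"pics/s8.png")
```

```text
(no output)
```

View pics/s8.png

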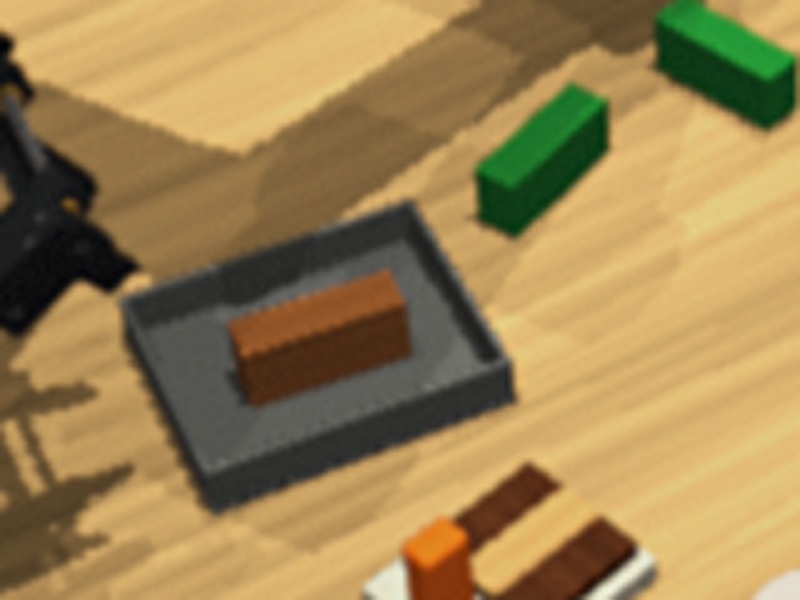

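The offcut lies flat in the middle of the tray at crop (325,335). Next is the carrier handle, with the tool leaning back 45°.

Run:
```python
from tgt import *
g=(.613,-.270,.062)
go(g,1.78,np.radians(45),.16)
go(g,1.78,np.radians(45),.05)
go(g,1.78,np.radians(45))
```

```text
from [ 0.4    -0.3444  0.1775] to [ 0.6362 -0.3793  0.1737] shift [ 0.2362 -0.0349 -0.0037] rv [0.1802 0.0118 0.3284] rows 4.776556889066637 2.499493946158899 q [-1.09  0.59  1.3   0.34  1.76 -0.99] gap 0.055102405390164255
from [ 0.4    -0.3444  0.1775] to [ 0.62   -0.3032  0.0959] shift [ 0.2201  0.0412 -0.0815] rv [0.1802 0.0118 0.3284] rows 4.765640015813734 2.499493946158899 q [-1.09  0.59  1.3   0.34  1.76 -0.99] gap 0.055102405390164255
from [ 0.4    -0.3444  0.1775] to [ 0.6127 -0.2686  0.0606] shift [ 0.2127  0.0758 -0.1169] rv [0.1802 0.0118 0.3284] rows 5.085663607299821 2.499493946158899 q [-1.09  0.59  1.3   0.34  1.76 -0.99] gap 0.055102405390164255
```

Emit:
{"api": "send_rows", "payload": {"rows": [0.04, -0.01, 0.01, 0.04, 0.003, 0.07, -0.25, 0.08, -0.02, 0.02, 0.08, 0.006, 0.14, -0.25, 0.12, -0.03, 0.02, 0.12, 0.009, 0.21, -0.25, 0.16, -0.035, 0.02, 0.18, 0.012, 0.328, -0.25, 0.2, -0.035, 0.01, 0.18, 0.012, 0.328, -0.25, 0.236, -0.035, -0.004, 0.18, 0.012, 0.328, -0.25, 0.236, -0.035, -0.004, 0.18, 0.012, 0.328, -0.25, 0.23, -0.007, -0.034, 0.18, 0.012, 0.328, -0.25, 0.225, 0.016, -0.059, 0.18, 0.012, 0.328, -0.25, 0.22, 0.041, -0.082, 0.18, 0.012, 0.328, -0.25, 0.22, 0.041, -0.082, 0.18, 0.012, 0.328, -0.25, 0.22, 0.041, -0.082, 0.18, 0.012, 0.328, -0.25]}}

```text
time: 9.8
tcp_pos: [0.6197, -0.3026, 0.0936]
orientation: [0.581, 0.717, 0.241, -0.3]
ft_force: [-1.1, -0.1, 0.8]
finger_gap: 0.055
```

Run:
```python
from tgt import *
for n in("scene","top"): cv2.imwrite(f"pics/{n}6.png",bot.read_camera(n))
crop("scene","pics/scene6.png",(170,230,330,350),5,"pics/s9.png")
crop("top","pics/top6.png",(350,180,480,280),6,"pics/t9.png")
g=(.613,-.270,.062)
go(g,1.78,np.radians(45))
```

```text
from [ 0.62   -0.3038  0.0941] to [ 0.6127 -0.2686  0.0606] shift [-0.0073  0.0351 -0.0335] rv [-0.0011 -0.0017  0.0001] rows 0.9819927356894238 0.013607079355014456 q [-0.76  1.03  0.67  0.47  2.08 -0.88] gap 0.05518468122795706
```

View pics/s9.png

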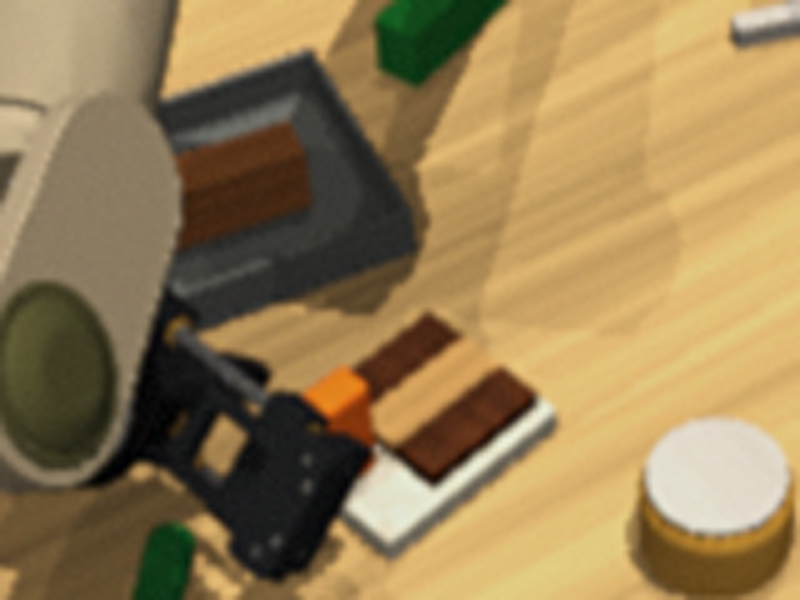

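View pics/t9.png

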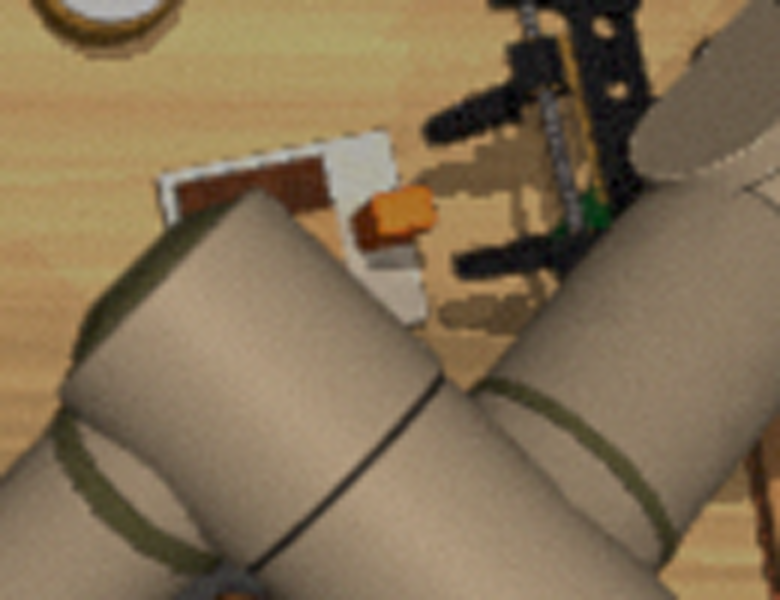

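The open fingers stand astride the orange handle's line at top crop (400,210). Advancing and closing.

Emit:
{"api": "send_rows", "payload": {"rows": [-0.003, 0.012, -0.011, 0, 0, 0, -0.25, -0.005, 0.024, -0.022, 0, 0, 0, -0.25, -0.007, 0.035, -0.032, 0, 0, 0, -0.25, -0.007, 0.035, -0.032, 0, 0, 0, -0.25, -0.007, 0.035, -0.032, 0, 0, 0, -0.25, -0.007, 0.035, -0.032, 0, 0, 0, 1, -0.007, 0.035, -0.032, 0, 0, 0, 1, -0.007, 0.035, -0.032, 0, 0, 0, 1, -0.007, 0.035, -0.032, 0, 0, 0, 1, -0.007, 0.035, -0.032, 0, 0, 0, 1]}}

```text
time: 10.9
tcp_pos: [0.6126, -0.2673, 0.0608]
orientation: [0.581, 0.717, 0.241, -0.3]
ft_force: [-0.2, -0.6, 1.1]
finger_gap: 0.022
```

Run:
```python
from tgt import *
for n in("scene","top"): cv2.imwrite(f"pics/{n}7.png",bot.read_camera(n))
crop("scene","pics/scene7.png",(170,230,330,350),5,"pics/s10.png")
o=bot.get_obs();print(o)
P=np.array([.5155,.1711]);px=np.array([np.cos(1.685),np.sin(1.685)])
for x in(-.25,-.15,-.1,-.05,0):
    print(x,(P+x*px).round(4))
```

```text
{'time': 11.0, 'q': array([-0.73693363,  1.01235086,  0.8186224 ,  0.46205993,  1.95780204,
       -0.91394339]), 'qvel': array([ 0.00092143,  0.00022905, -0.00065489,  0.00035628, -0.00050776,
        0.00117199]), 'joint_efforts': array([  0.90979015, -67.35128403, -18.86971593,   1.22787729,
         1.54612463,   0.10304225]), 'tcp_pos': array([ 0.61259732, -0.26732027,  0.06084367]), 'orientation': array([ 0.5812313 ,  0.71703756,  0.24072702, -0.30012966]), 'ft_force': array([-0.78533718, -2.16021872,  0.10130875]), 'wrist_torque': array([-0.41567468, -0.18018515,  0.12967399]), 'finger_gap': 0.021553002619698124}
-0.25 [ 0.544  -0.0773]
-0.15 [0.5326 0.0221]
-0.1 [0.5269 0.0718]
-0.05 [0.5212 0.1214]
0 [0.5155 0.1711]
```

View pics/s10.png

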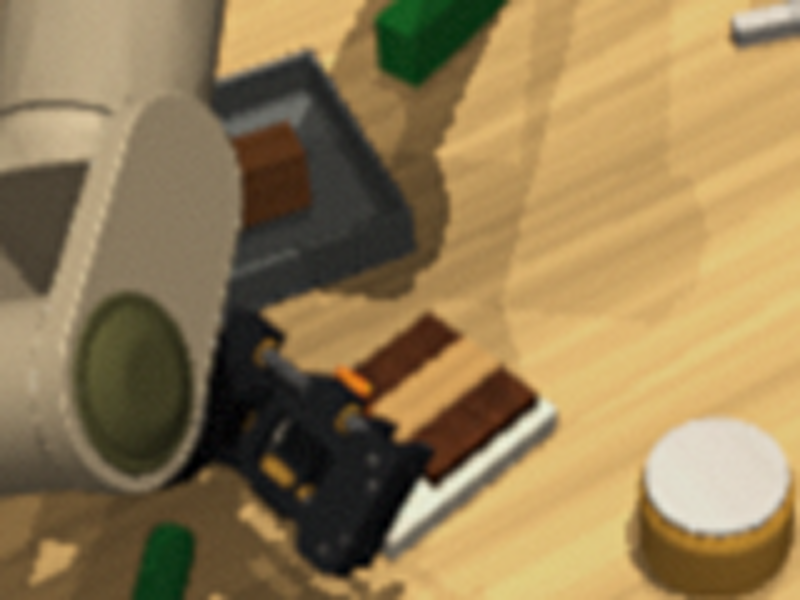

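Handle gripped, gap 22 mm. I'll slide it to just before the lane mouth, turning to the lane's direction on the way.

Emit:
{"api": "send_rows", "payload": {"rows": [-0.003, 0.008, 0, 0, 0, -0.005, 1, -0.008, 0.025, 0, 0, 0, -0.01, 1, -0.014, 0.045, 0, 0, 0, -0.02, 1, -0.02, 0.065, 0, 0, 0, -0.03, 1, -0.026, 0.085, 0, 0, 0, -0.04, 1, -0.032, 0.105, 0, 0, 0, -0.05, 1, -0.038, 0.125, 0, 0, 0, -0.06, 1, -0.044, 0.145, 0, 0, 0, -0.07, 1, -0.05, 0.165, 0, 0, 0, -0.08, 1, -0.056, 0.185, 0, 0, 0, -0.09, 1, -0.062, 0.205, 0, 0, 0, -0.095, 1, -0.068, 0.225, 0, 0, 0, -0.095, 1, -0.073, 0.243, 0, 0, 0, -0.095, 1, -0.076, 0.255, 0, 0, 0, -0.095, 1, -0.077, 0.259, 0, 0, 0, -0.095, 1, -0.077, 0.259, 0, 0, 0, -0.095, 1, -0.077, 0.259, 0, 0, 0, -0.095, 1]}}

```text
time: 12.7
tcp_pos: [0.5357, -0.0083, 0.0608]
orientation: [0.614, 0.689, 0.255, -0.289]
ft_force: [-1.6, 2.8, -0.1]
finger_gap: 0.0213
```

Run:
```python
from tgt import *
for n in("scene","top"): cv2.imwrite(f"pics/{n}8.png",bot.read_camera(n))
crop("scene","pics/scene8.png",(250,150,410,270),5,"pics/s11.png")
crop("top","pics/top8.png",(200,180,360,300),5,"pics/t11.png")
o=bot.get_obs();print({k:np.round(o[k],3) for k in o})
m=R.from_quat(o["orientation"]).as_matrix();print(m.round(3)); print("yaw",np.arctan2(m[0,1],-m[1,1]))
P=np.array([.5155,.1711]);px=np.array([np.cos(1.685),np.sin(1.685)]);d=o["tcp_pos"][:2]-P
print(d@px, -d[0]*px[1]+d[1]*px[0])
```

```text
{'time': np.float64(12.8), 'q': array([-0.505,  0.742,  1.513,  0.62 ,  1.448, -0.879]), 'qvel': array([-0.003, -0.   ,  0.001, -0.002, -0.002,  0.   ]), 'joint_efforts': array([ -1.226, -51.084, -13.174,   0.94 ,   1.134,   0.108]), 'tcp_pos': array([ 0.536, -0.008,  0.061]), 'orientation': array([ 0.615,  0.688,  0.255, -0.289]), 'ft_force': array([-0.799,  2.536, -0.234]), 'wrist_torque': array([-0.007, -0.216,  0.035]), 'finger_gap': np.float64(0.022)}
[[-0.078  0.993 -0.084]
 [ 0.699  0.115  0.706]
 [ 0.711 -0.004 -0.703]]
yaw 1.6855824979583727
-0.1806536353578875 0.00036894799642397946
```

View pics/s11.png

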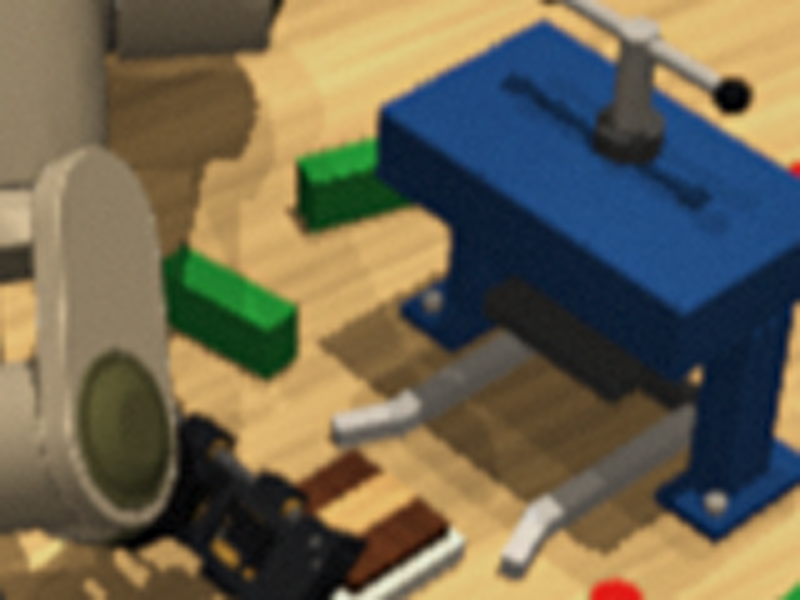

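View pics/t11.png

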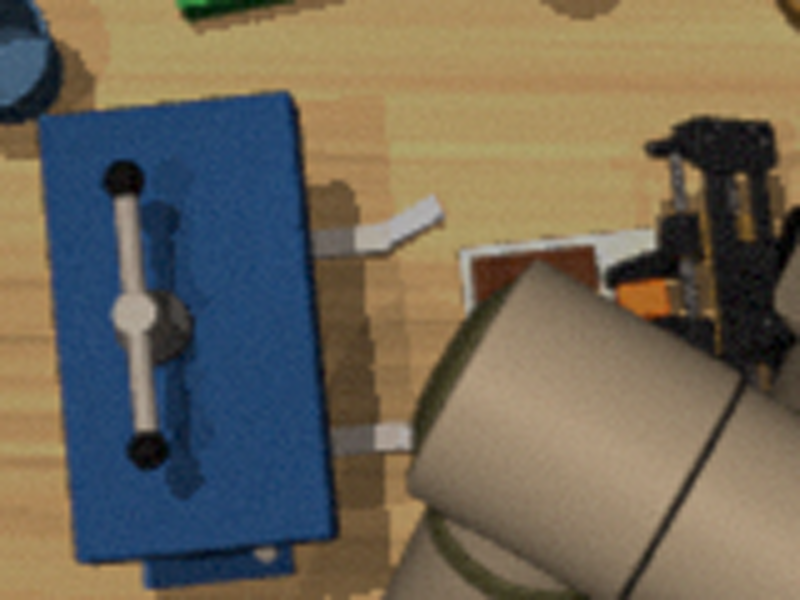

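Nose is before the mouth at top crop (460,280), aligned: its far edge extended lies about 3 mm inside the upper rail. Slide in partway.

Emit:
{"api": "send_rows", "payload": {"rows": [-0.001, 0.01, 0, 0, 0, 0, 1, -0.0025, 0.022, 0, 0, 0, 0, 1, -0.004, 0.035, 0, 0, 0, 0, 1, -0.0055, 0.048, 0, 0, 0, 0, 1, -0.007, 0.06, 0, 0, 0, 0, 1, -0.008, 0.07, 0, 0, 0, 0, 1, -0.0092, 0.08, 0, 0, 0, 0, 1, -0.0092, 0.08, 0, 0, 0, 0, 1]}}

```text
time: 13.6
tcp_pos: [0.5258, 0.0735, 0.0608]
orientation: [0.614, 0.689, 0.255, -0.289]
ft_force: [-0.2, 2.6, 0.7]
finger_gap: 0.0221
```

Run:
```python
from tgt import *
for n in("scene","top"): cv2.imwrite(f"pics/{n}9.png",bot.read_camera(n))
crop("scene","pics/scene9.png",(250,150,410,270),5,"pics/s12.png")
crop("top","pics/top9.png",(200,180,360,300),5,"pics/t12.png")
o=bot.get_obs();print({k:np.round(o[k],3) for k in o})
```

```text
{'time': np.float64(13.7), 'q': array([-0.381,  0.712,  1.597,  0.694,  1.349, -0.837]), 'qvel': array([-0.012,  0.001, -0.003, -0.002,  0.004, -0.001]), 'joint_efforts': array([ -1.054, -48.563, -12.143,   0.909,   0.842,   0.162]), 'tcp_pos': array([0.526, 0.073, 0.061]), 'orientation': array([ 0.614,  0.689,  0.255, -0.289]), 'ft_force': array([-0.987,  2.372,  1.518]), 'wrist_torque': array([ 0.193, -0.113,  0.115]), 'finger_gap': np.float64(0.022)}
```

View pics/s12.png

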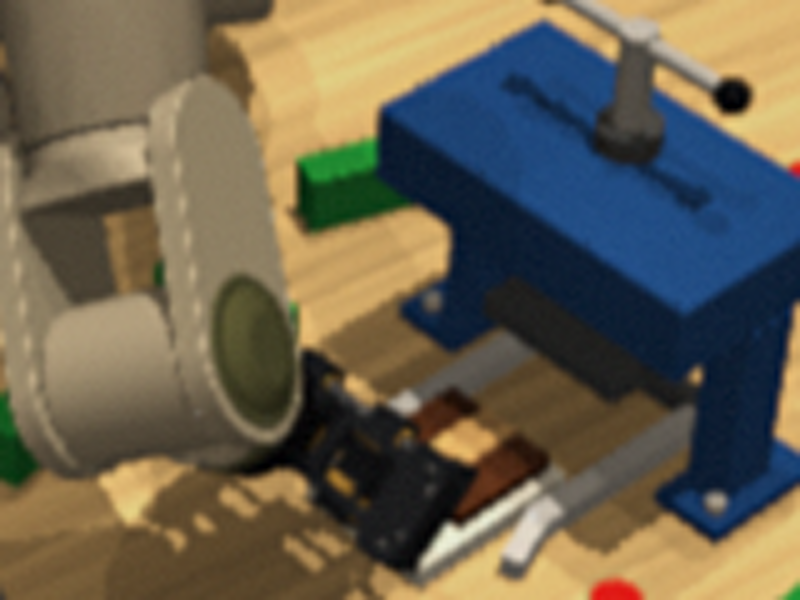

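View pics/t12.png

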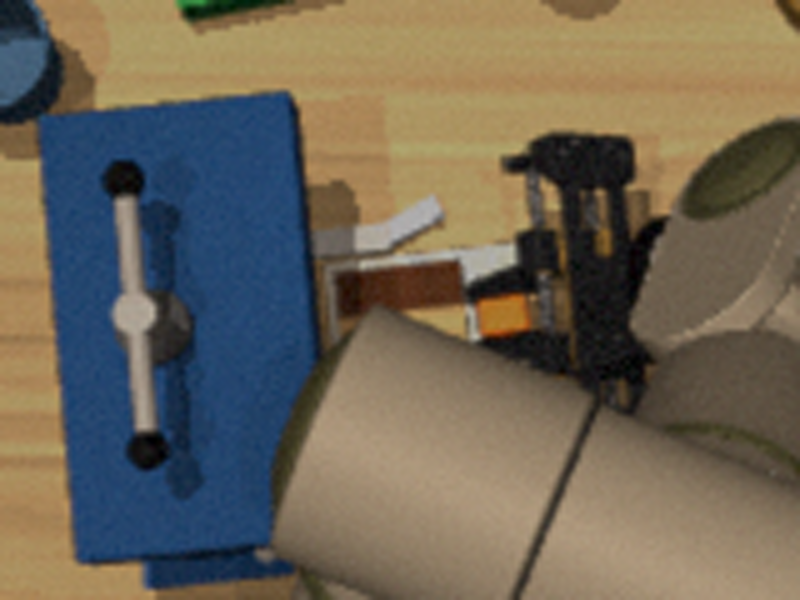

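The nose is between the rails at top crop (330,290), with low forces. Continue.

Emit:
{"api": "send_rows", "payload": {"rows": [-0.001, 0.01, 0, 0, 0, 0, 1, -0.0022, 0.02, 0, 0, 0, 0, 1, -0.0034, 0.03, 0, 0, 0, 0, 1, -0.0046, 0.04, 0, 0, 0, 0, 1, -0.0057, 0.05, 0, 0, 0, 0, 1, -0.0069, 0.06, 0, 0, 0, 0, 1, -0.008, 0.07, 0, 0, 0, 0, 1, -0.008, 0.07, 0, 0, 0, 0, 1]}}

```text
time: 14.5
tcp_pos: [0.5177, 0.1436, 0.0608]
orientation: [0.614, 0.689, 0.255, -0.289]
ft_force: [0.5, 3.4, 2.2]
finger_gap: 0.0218
```

Run:
```python
from tgt import *
for n in("scene","top"): cv2.imwrite(f"pics/{n}10.png",bot.read_camera(n))
crop("scene","pics/scene10.png",(250,150,410,270),5,"pics/s13.png")
crop("top","pics/top10.png",(200,180,360,300),5,"pics/t13.png")
o=bot.get_obs();print({k:np.round(o[k],3) for k in o})
```

```text
{'time': np.float64(14.6), 'q': array([-0.261,  0.696,  1.642,  0.764,  1.269, -0.789]), 'qvel': array([-0.013,  0.002, -0.001, -0.007, -0.   , -0.001]), 'joint_efforts': array([ -1.948, -46.625, -11.512,   0.589,   0.59 ,   0.172]), 'tcp_pos': array([0.518, 0.143, 0.061]), 'orientation': array([ 0.614,  0.689,  0.255, -0.29 ]), 'ft_force': array([-1.114,  3.39 ,  0.878]), 'wrist_torque': array([ 0.012, -0.207,  0.075]), 'finger_gap': np.float64(0.022)}
```

View pics/s13.png

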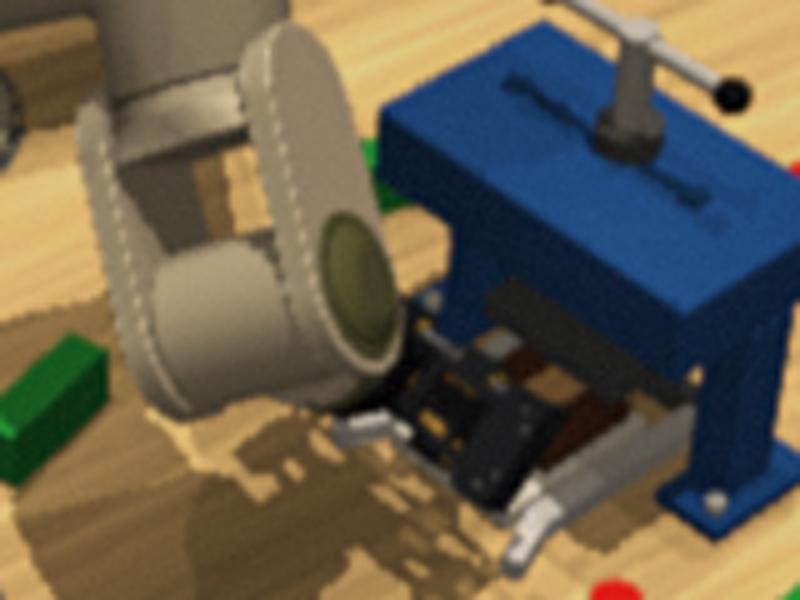

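The carrier is between the rails and under the platen, with about 28 mm to go. Slow final push, reading the force.

Emit:
{"api": "send_rows", "payload": {"rows": [-0.0007, 0.006, 0, 0, 0, 0, 1, -0.0014, 0.012, 0, 0, 0, 0, 1, -0.002, 0.017, 0, 0, 0, 0, 1, -0.0025, 0.021, 0, 0, 0, 0, 1, -0.0025, 0.022, 0, 0, 0, 0, 1, -0.0025, 0.022, 0, 0, 0, 0, 1]}}

```text
time: 15.2
tcp_pos: [0.516, 0.1639, 0.0608]
orientation: [0.615, 0.689, 0.255, -0.289]
ft_force: [0.5, -2.1, 3.6]
finger_gap: 0.0219
```

Emit:
{"api": "send_rows", "payload": {"rows": [-0.0002, 0.002, 0, 0, 0, 0, 1, -0.0004, 0.004, 0, 0, 0, 0, 1, -0.0006, 0.005, 0, 0, 0, 0, 1, -0.0006, 0.005, 0, 0, 0, 0, 1]}}

```text
time: 15.6
tcp_pos: [0.5155, 0.1688, 0.0608]
orientation: [0.615, 0.689, 0.255, -0.288]
ft_force: [1.0, -3.6, 4.4]
finger_gap: 0.0218
```

Emit:
{"api": "send_rows", "payload": {"rows": [-0.0001, 0.001, 0, 0, 0, 0, 1, -0.0002, 0.002, 0, 0, 0, 0, 1, -0.0002, 0.002, 0, 0, 0, 0, 1]}}

```text
time: 15.9
tcp_pos: [0.5152, 0.1707, 0.0608]
orientation: [0.615, 0.689, 0.255, -0.288]
ft_force: [1.3, -3.9, 4.7]
finger_gap: 0.0215
```

Emit:
{"api": "send_rows", "payload": {"rows": [-0.0001, 0.001, 0, 0, 0, 0, 1, -0.0002, 0.002, 0, 0, 0, 0, 1, -0.0002, 0.002, 0, 0, 0, 0, 1]}}

```text
time: 16.2
tcp_pos: [0.515, 0.1728, 0.0608]
orientation: [0.615, 0.689, 0.255, -0.288]
ft_force: [0.1, -3.9, 6.1]
finger_gap: 0.0212
```

Emit:
{"api": "send_rows", "payload": {"rows": [-0.0001, 0.001, 0, 0, 0, 0, 1, -0.0002, 0.002, 0, 0, 0, 0, 1, -0.0002, 0.002, 0, 0, 0, 0, 1]}}

```text
time: 16.5
tcp_pos: [0.5148, 0.1742, 0.0608]
orientation: [0.615, 0.689, 0.255, -0.288]
ft_force: [0.2, -9.7, 7.3]
finger_gap: 0.0217
```

Run:
```python
from tgt import *
for n in("scene","top"): cv2.imwrite(f"pics/{n}11.png",bot.read_camera(n))
crop("scene","pics/scene11.png",(290,160,430,265),6,"pics/s14.png")
crop("top","pics/top11.png",(200,180,360,300),5,"pics/t14.png")
o=bot.get_obs();print({k:np.round(o[k],3) for k in o})
```

```text
{'time': np.float64(16.6), 'q': array([-0.203,  0.692,  1.653,  0.795,  1.232, -0.763]), 'qvel': array([-0.001,  0.001,  0.   ,  0.   , -0.001,  0.001]), 'joint_efforts': array([  4.795, -44.512,  -9.61 ,   1.771,   1.439,   0.079]), 'tcp_pos': array([0.515, 0.174, 0.061]), 'orientation': array([ 0.615,  0.689,  0.255, -0.288]), 'ft_force': array([ -0.076, -10.741,   6.815]), 'wrist_torque': array([-0.542, -0.179,  0.156]), 'finger_gap': np.float64(0.021)}
```

View pics/s14.png

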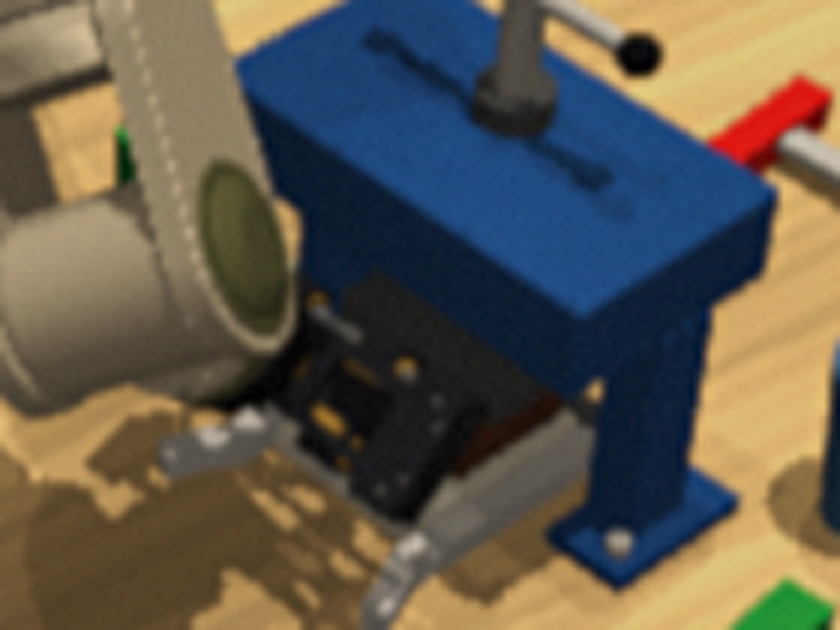

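View pics/t14.png

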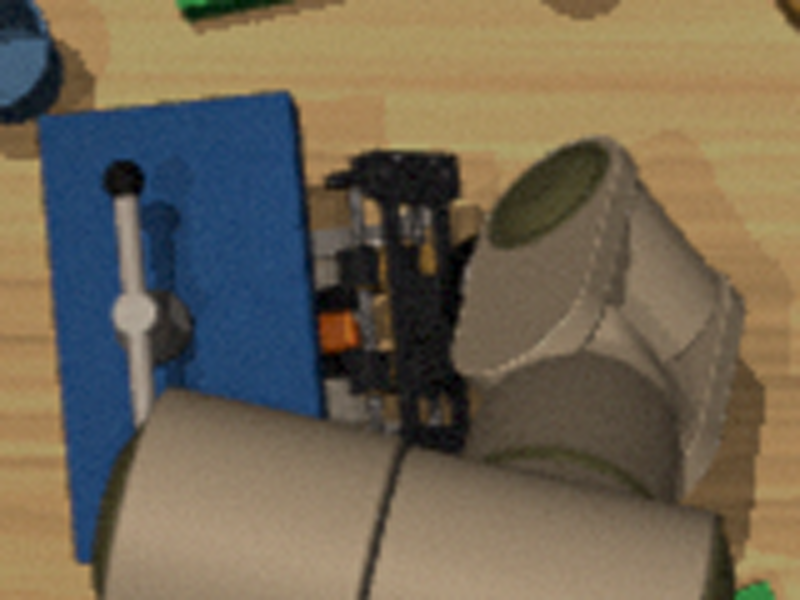

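Emit:
{"api": "send_rows", "payload": {"rows": [-0.0001, 0.001, 0, 0, 0, 0, 1, -0.0001, 0.001, 0, 0, 0, 0, 1]}}

```text
time: 16.8
tcp_pos: [0.5148, 0.1743, 0.0608]
orientation: [0.615, 0.689, 0.254, -0.288]
ft_force: [-2.8, -18.2, 9.9]
finger_gap: 0.0219
```

The force rises with no motion (TCP y 0.1743), so the carrier is against the stop. I'll ease off, open, then retreat along the tool axis.

Emit:
{"api": "send_rows", "payload": {"rows": [0.0001, -0.001, 0, 0, 0, 0, 1, 0.0001, -0.001, 0, 0, 0, 0, 1, 0.0001, -0.001, 0, 0, 0, 0, -0.2, 0.0001, -0.001, 0, 0, 0, 0, -0.2, 0.0001, -0.001, 0, 0, 0, 0, -0.2, 0.0001, -0.001, 0, 0, 0, 0, -0.2, 0.0001, -0.001, 0, 0, 0, 0, -0.2]}}

```text
time: 17.5
tcp_pos: [0.5145, 0.175, 0.0606]
orientation: [0.615, 0.689, 0.255, -0.289]
ft_force: [0.4, -0.4, -0.6]
finger_gap: 0.0528
```

Emit:
{"api": "send_rows", "payload": {"rows": [0.001, -0.01, 0.009, 0, 0, 0, -0.2, 0.002, -0.022, 0.022, 0, 0, 0, -0.2, 0.004, -0.04, 0.04, 0, 0, 0, -0.2, 0.007, -0.065, 0.065, 0, 0, 0, -0.2, 0.01, -0.095, 0.095, 0, 0, 0, -0.2, 0.012, -0.13, 0.13, 0, 0, 0, -0.2, 0.012, -0.165, 0.16, 0, 0, 0, -0.2, 0.0, -0.21, 0.18, 0, 0, 0, -0.2, -0.03, -0.25, 0.19, 0, 0, 0, -0.2, -0.06, -0.29, 0.2, 0, 0, 0, -0.2, -0.1, -0.32, 0.2, 0, 0, 0, -0.2, -0.14, -0.34, 0.2, 0, 0, 0, -0.2, -0.14, -0.34, 0.2, 0, 0, 0, -0.2]}}

```text
time: 18.8
tcp_pos: [0.3717, -0.1676, 0.2615]
orientation: [0.617, 0.687, 0.255, -0.288]
ft_force: [1.4, 0.9, 0.5]
finger_gap: 0.0529
```

Run:
```python
from fit import *
for n in("scene","top"): cv2.imwrite(f"pics/{n}12.png",bot.read_camera(n))
def T(p,l):
    c,s=np.cos(p[2]),np.sin(p[2]); l=np.atleast_2d(l).astype(float)
    return np.c_[p[0]+c*l[:,0]-s*l[:,1],p[1]+s*l[:,0]+c*l[:,1],l[:,2]]
p=[.5155,.1711,1.685];h=[(.015,.011,.085),(.015,-.011,.085),(-.015,-.011,.085),(-.015,.011,.085),(.015,.011,.085)]
b=[(-.015,-.05,.018),(-.015,.05,.018)]
D=[(T(p,h),(255,0,255)),(T(p,b),(0,255,0))]
crop("scene","pics/scene12.png",(300,180,410,270),7,"pics/s15.png",D)
crop("top","pics/top12.png",(210,190,320,290),6,"pics/t15.png",D)
```

```text
(no output)
```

View pics/s15.png

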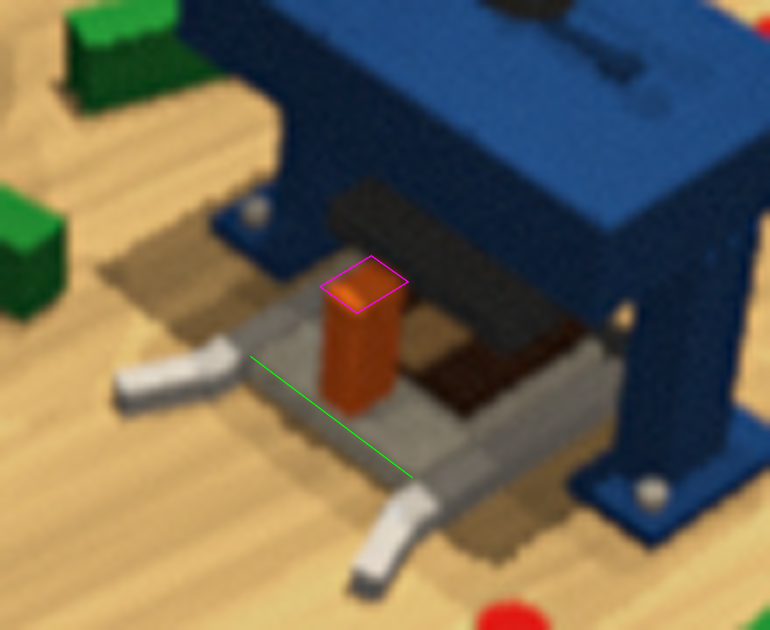

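View pics/t15.png

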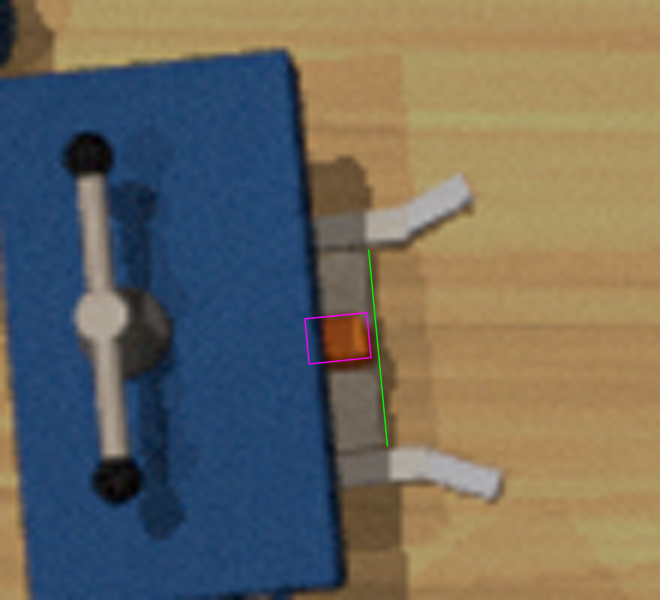

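View pics/scene12.png

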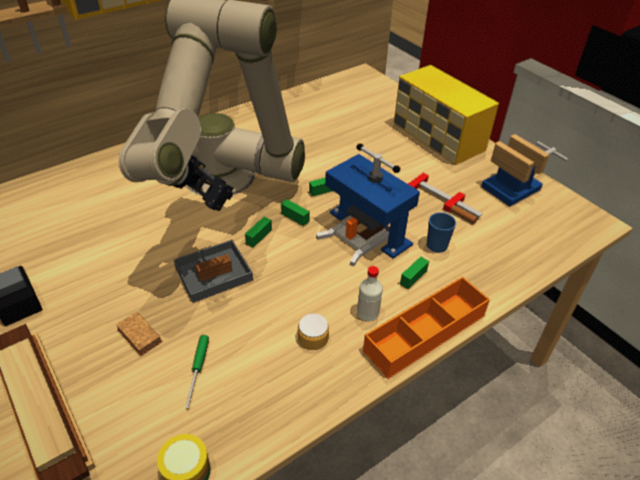

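The overlay of the home pose matches the handle and tail edge to about 2 mm. The offcut is in the tray, the bystanders are unmoved and the arm is clear.

Run:
```python
from station import bot
print(bot.job_done())
```

```text
the job is handed in; nothing more can be done
None
```

I drew the brown offcut out from under the press and laid it in the grey tray. I then slid the carrier nose first between the rails to the end stop, let go and backed the arm off. I handed the job in about 19 s into the 64 s allowed; it reports no verdict.

What the last checks showed:
- **Seating:** at the end of the push the wrist force rose from about 4 N to 18 N while the tool stopped moving, which fits the nose being against the stop. I did not see that contact, because the nose end is hidden under the press.
- **Pose:** the drawn home pose matched the handle and tail edge to about 2 mm in both cameras, and the carrier looked flat and straight.
- **The rest:** in the last pictures the offcut lay flat in the middle of the tray. By eye, no bystander had moved, and the arm touched nothing.

No check failed or disagreed, though the camera calibration is itself only good to about 2 mm.

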